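# Right the knocked-over tool cup and put its screwdriver back

### The arm

A 6-joint arm with a two-finger parallel gripper is mounted at the origin on the work surface. World frame = base frame: x ahead of the robot, y to its left, z up, the work surface at z = 0. Lengths are in mm, angles in rad, forces in N, time in s.
With the tool pointing down it reaches from about 400 to 925 mm from the base axis. Payload 12.5 kg.
Tool frame: the origin (TCP) lies midway between the tips of the shut fingers; the grasp point (between the pads) lies 19 mm behind it; z points along the fingers, y is the line along which they close (so a half turn about z gives the same grasp; the last joint's range is limited). The gripper opens to 95 mm and grips with 3 to 60 N. Pads are 20 mm wide; open, the fingers measure 119 mm over their backs; the gripper's body (75 mm by 180 mm) begins 59 mm behind the grasp point.
Start: joints at [-1.386, 0.491, 1.559, -0, 1.092, -0.106], TCP at [179.222, -598.771, 214.661] pointing down, gripper open.
Joint ranges: [-3.1, 3.1], [-0.84, 2.19], [0.05, 2.79], [-1.13, 4.28], [0.06, 2.93], [-2.69, 2.69]. Speed limits (rad/s): [2.22, 2.22, 2.79, 3.14, 3.14, 3.14].

### API

Orientations are given as [roll, pitch, yaw] about the fixed x, y, z axes, in that order (R = Rz(yaw) Ry(pitch) Rx(roll)).
In Python, from cell import env gives the robot as it stands.
- The arm moves only by the shell command python3 -m inch 'ROWS'. ROWS is JSON, a list of rows, each a list of 7 numbers: the turn, a rotation vector about the tool's x, y, z in rad, then the shift along the tool's x, y, z in cm, then the closure, from -1 (fully open) to 1 (shut). A call has 1 to 20 rows; each row shifts and turns the commanded pose from where the row before left it, along the tool's axes as they then stand; what a row does not reach is not made up. A row lasts 1/8 s, in which the tool goes at most 62.5 mm and 10.7 degrees, less where a joint would pass 70% of its speed; a pose out of reach is approached as far as the arm can. A call with a gripper value outside its range is refused whole. The fingers move at their own pace and stop on an object; the grip force is fixed at half the most. Time passes only in rows, so rows that do not move let the fingers close. It gives the time, the measured TCP pose, the force, the opening and the grip force at its end, in the units of the state.
- env.state(): the state, without advancing time (a new reading comes with each control period).
- env.read_camera(name): name is "scene" or "top"; returns a dict with "img" (384x512x3 uint8, red, green, blue), "depth" (384x512 float32, mm along the optical axis (not along the pixel's ray), 0 where there is no reading), "fx", "fy", "cx", "cy" (pixels), "position" and "orientation" of the camera in the world. Camera axes: x right, y down, z forward; pixel columns grow to the right and rows downward; lengths in mm; the calibration is good to about 2 mm. A picture is of the moment at which its call begins.
- env.job_done(): hands the job in; it is judged then, once.
Trained networks look in a picture, given as the dict that the camera call returned (one of the last four; its "shot" number tells which), for a name from the list of things; names that differ only in an ending like _2 or _b are one class to them, and where a whole thing is asked for, a point or a joint stands for the part that bears it (a point fixed in the world has none). Each returns a list of dicts, best first, with "score" (0 to 1); they miss things now and then, are a little off and sometimes report something else, mostly with a low value. They report only what shows in the picture. A call takes as long as a camera call.
- env.find_in(picture, target): "centre" ([x, y, z] in mm, in the coordinates of the camera as it stood for that picture, good to about 4 mm: the middle of the surface that is visible of it).
- env.trace(picture, target): "mask" (384x512 bool, what is visible of it).
The state is a dict: "t": time; "joints": joint angles; "qvel": joint speeds; "tau": joint torques, N m; "eef_pos": TCP position; "tcp_rot": TCP orientation; "ft_force": force on the tool from outside, world axes, zero at the start; "moment": the same for the moment, N m; "opening": opening from 0.0 (shut) to 1.0 (fully open); "grip_force": force on a finger pad.
Only numpy, scipy, OpenCV 4.12 (cv2) and the standard library are available. Lean on these libraries where they do the work, as an engineer would, in place of code of your own. Each camera call takes 0.05 s, during which the arm holds its last target. There are 200 camera calls.

### The job

The square tool cup has been knocked over on the assembly bench and its screwdriver has slid out. Stand the cup upright inside its own taped square, the empty one of the three (set it down, do not let it drop), then put the screwdriver into the cup blade down. Leave the other things on the bench where they are.

Things in the scene. Friction and masses are not known exactly. Their poses are not given: they have to be found in the camera images.
- cup: square blue plastic tool cup, 0.2 kg, lying on a flat side. 110 long, 52 across; foot 58x58x8 at the closed end and rim band 58x58x6 at the mouth stand out 3 all round (lying, its axis is 29 above the bench). Walls 3, hollow 46x46, inner floor 8 above the underside (all mm). Origin: centre of the foot's underside. z axis: from foot to mouth (up when standing); x, y square to the sides.
- cup_mouth (a point): centre of the cup's mouth, on its axis 110 mm from the underside; axes as the cup's
- driver: screwdriver, 85 g, lying on the bench, 180 mm long: black square handle 26 x 26 x 90 mm, round neck, steel blade of 6 mm diameter. Origin: middle of the handle on its axis, 13 mm above the bench as it lies, 45 mm from the handle's end, 135 mm from the blade's tip. z axis: from the tip towards the handle's end (up when the blade points down); x, y square to the flats.
- driver_tip (a point): tip of the screwdriver's blade; axes as the driver's
- home: the cup's place: centre, at bench height, of the empty taped square, which has a dark printed footprint 58 x 58 mm in its middle. z up; x and y only roughly along the square's sides.
- bays: row of three squares marked on the bench with off-white tape, flat, each 100 x 100 mm inside with tape 10 mm wide, 145 mm from centre to centre along the row's y axis. Origin: centre of the middle square, at bench height; z up. One square is empty (the cup's), the other two hold the spool and the jar.
- spool: grey spool of solder wire standing on end in a taped square, diameter 60 mm, 45 mm high; to be left alone. Origin: centre of the underside.
- jar: white jar with black cap standing in a taped square, diameter 54 mm, 60 mm high; to be left alone. Origin: centre of the underside.
- woofer: small loudspeaker unit lying face up, diameter 92 mm, 37 mm high; to be left alone. Origin: centre of the underside.
- panel: black control plate with four knobs lying flat, 60 x 150 mm, 18 mm high at the knobs; to be left alone. Origin: centre of the underside.
- tweezers: steel tweezers lying flat, about 125 mm long, 6 mm high; to be left alone. Origin: near the middle, on the bench; x axis along them.
- tray: grey open tray of screws, 100 x 160 mm, 30 mm high; to be left alone. Origin: centre of the underside.
- cutters: flush cutters with black handles lying flat, about 130 mm long, 12 mm high; to be left alone. Origin: at their pivot, on the bench; x axis towards the jaws.
- board: small green circuit board lying flat, 65 x 85 mm, 19 mm high; to be left alone. Origin: centre of the underside.

How it is judged (in metres and radians):
On the way, in this order (a step that is already met when the one before it is completed fails the run):
1. the cup stands upright in its taped square, let go (angle between cup's own z axis and vertical below 0.1 rad and height (world z) of cup below 0.01 m and horizontal distance between cup and home below 0.032 m and contact force between the fingers and cup below 0.1 N), for 0.2 s.
2. the screwdriver is in the standing cup, blade down (angle between cup's own z axis and vertical below 0.1 rad and angle between driver's own z axis and vertical below 0.6 rad and z of driver_tip in the frame of cup below 0.03 m and horizontal distance between driver_tip and cup below 0.036 m), for 0.2 s.
At the end, for the whole second after the job is handed in: The cup stands upright (within 0.1 rad) on the bench, its centre within 32 mm of the centre of its taped square, and the screwdriver stands in it blade down, the tip within 30 mm of the cup's underside plane (on the inner floor) and 36 mm of its axis, leaning less than 0.6 rad; both at rest (all of step 2 and height (world z) of cup below 0.01 m and horizontal distance between cup and home below 0.032 m and linear speed of each of cup, driver below 0.03 m/s); the robot touches nothing.
It fails at once if the cup is let go with the centre of its underside more than 45 mm above the bench (height (world z) of cup above 0.045 m and contact force between the fingers and cup below 0.05 N).
It fails at once if another thing on the bench is shifted by more than 30 mm (distance of any of spool, jar, woofer, panel, tweezers, tray, cutters, board from where it was at the start of the episode above 0.03 m).
It also fails if it takes over 72 s, if anything falls off the work surface, if the arm or the gripper's body presses on something with over 40 N, if the wrist force passes 120 N, or if a joint passes its speed limit or range.

## Working session

There is one attempt and no reset: what is moved stays moved. The work goes in short steps, Python scripts to look and compute and a shell command to move; the robot and the scene stay as the last step left them, time stands still between calls to the robot, and variables do not carry over. Pictures are saved under pics/ and viewed, at most 10 in all, crops included, and the job is handed in when it is done.

```bash
mkdir -p pics; ls; cat > h.py <<'E'
import numpy as np, cv2
from scipy.spatial.transform import Rotation as R
from cell import env
def world(p):
    "depth picture -> HxWx3 world points"
    v,u=np.mgrid[0:384,0:512]; d=p["depth"].astype(float)
    c=np.stack([(u-p["cx"])/p["fx"]*d,(v-p["cy"])/p["fy"]*d,d],-1)
    return tow(p,c)
def tow(p,c):
    o=np.array(p["orientation"]); M=o if o.shape==(3,3) else R.from_euler('xyz',o).as_matrix()
    return np.array(c)@M.T+np.array(p["position"])
def save(p,n): cv2.imwrite("pics/"+n,p["img"][:,:,::-1])
E
python3 - <<'E'
from h import *
for n in("top","scene"):
    p=env.read_camera(n); save(p,n+"0.png"); print(n,p["position"],p["orientation"],p["fx"])
    for t in("cup","driver","driver_tip","cup_mouth","home","spool","jar","tray","woofer","panel","board","cutters","tweezers"):
        r=env.find_in(p,t); print(t,[(round(q["score"],2),tow(p,q["centre"]).round().tolist()) for q in r[:2]])
print(env.state())
E
python3 -c "
import cv2,numpy as np
a=[cv2.imread('pics/%s0.png'%n) for n in('top','scene')]
cv2.imwrite('pics/both.png',cv2.resize(np.vstack(a),None,fx=.78,fy=.78))"
```

```text
pics
top [ 455.1992467    62.81539365 1292.89478005] [-3.06974625  0.0041209  -1.58259715] 448.53908518884253
cup [(0.56, [503.0, 173.0, 51.0])]
driver [(0.63, [450.0, 366.0, 23.0])]
driver_tip [(0.56, [448.0, 365.0, 26.0]), (0.51, [743.0, -131.0, 8.0])]
cup_mouth [(0.91, [510.0, 176.0, 57.0]), (0.7, [401.0, -70.0, 5.0])]
home [(0.68, [577.0, -77.0, 1.0]), (0.2, [554.0, -221.0, 47.0])]
spool [(0.88, [556.0, -217.0, 51.0]), (0.72, [343.0, -265.0, 1.0])]
jar [(0.83, [533.0, -362.0, 59.0])]
tray [(0.58, [345.0, -264.0, -0.0]), (0.39, [577.0, -77.0, 4.0])]
woofer [(0.94, [747.0, 144.0, 38.0])]
panel [(0.91, [356.0, 171.0, 4.0]), (0.17, [720.0, 260.0, 7.0])]
board [(0.69, [719.0, 261.0, 4.0])]
cutters [(0.59, [743.0, -133.0, 11.0]), (0.4, [576.0, -77.0, 5.0])]
tweezers [(0.47, [399.0, -68.0, 5.0]), (0.47, [500.0, 172.0, 49.0])]
scene [1000.87808682  655.63126366  905.10758755] [-2.44459456 -0.01306497  2.50840597] 398.86628688496523
cup [(0.6, [518.0, 183.0, 56.0])]
driver [(0.64, [457.0, 372.0, 24.0])]
driver_tip [(0.78, [456.0, 372.0, 25.0])]
cup_mouth [(0.85, [515.0, 184.0, 53.0])]
hom
[... 273 characters left out ...]
752.0, -126.0, 9.0])]
tweezers []
{'t': 1.4, 'joints': array([-1.38562734e+00,  4.90895953e-01,  1.55888188e+00, -1.20994689e-05,
        1.09170495e+00, -1.05574408e-01]), 'qvel': array([-0.0001191 , -0.00128629,  0.00019997, -0.00091902, -0.000545  ,
        0.0010281 ]), 'tau': array([ 9.47342342e-04, -6.12472486e+01, -2.58426815e+01,  6.93611708e-02,
        4.45906213e-02, -2.47072762e-05]), 'eef_pos': array([ 179.20417076, -598.78356468,  214.66970856]), 'tcp_rot': array([3.14148453e+00, 2.22561672e-05, 2.90748974e-01]), 'ft_force': array([ 0.66303548, -0.44265176, -0.06425037]), 'moment': array([-0.05956968,  0.03877295, -0.05104106]), 'grip_force': 0.0, 'opening': 1.0005498789029907}
```

View pics/top0.png

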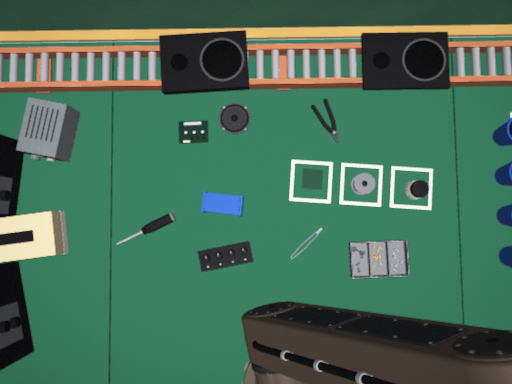

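View pics/scene0.png

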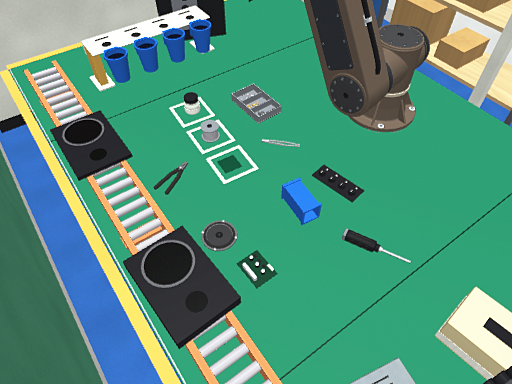

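The top view shows the cup at (222,204), the driver handle at (158,223) with its tip at (117,244), and the empty square at (312,181). The scene view shows the cup's mouth facing the camera at (310,215), so the mouth points towards +y.

```bash
cat >> h.py <<'E'
def rect(P):
    (c,s,a)=cv2.minAreaRect(P[:,:2].astype(np.float32)); return np.round(c,1),np.round(s,1),round(a,1)
E
python3 - <<'E'
from h import *
for n in("top","scene"):
    p=env.read_camera(n); W=world(p); hsv=cv2.cvtColor(p["img"],cv2.COLOR_RGB2HSV)
    for t,zl in(("cup",48),("driver",5),("home",-9)):
        r=env.trace(p,t)
        for q in r[:1]:
            m=q["mask"]; P=W[m]; P=P[(P[:,2]>zl)&(P[:,2]<70)]
            print(n,t,round(q["score"],2),m.sum(),"z",np.percentile(P[:,2],[5,50,95]).round(1),rect(P))
            if t=="driver":
                V=p["img"].max(2)[m]; A=W[m]
                H=A[(V<60)&(A[:,2]>15)]; print(" handle",len(H),rect(H),np.median(H[:,2]))
                B=A[(V>110)]; print(" bright",len(B),B[:,:2].mean(0))
    # dark footprint and tape
    reg=(abs(W[...,0]-577)<85)&(abs(W[...,1]+78)<70)&(W[...,2]<15)
    V=p["img"].max(2)
    for nm,mm in(("dark",reg&(V<np.median(V[reg])*.75)),("tape",reg&(p["img"].min(2)>150))):
        k,l,st,_=cv2.connectedComponentsWithStats(mm.astype(np.uint8)); i=1+st[1:,4].argmax()
        P=W[l==i]; print(n,nm,len(P),rect(P),P[:,2].mean())
E
```

```text
top cup 0.89 793 z [50.6 54.6 59.3] (array([504.6, 176.1]), array([110. ,  55.6]), 82.8)
top driver 0.95 401 z [13.  23.8 29.2] (array([436.8, 395.8]), array([ 27.1, 171.5]), 25.2)
 handle 261 (array([464.1, 235.4]), array([ 47.3, 342.4]), 4.9) 24.908937667885084
 bright 90 [427.67490903 416.73142107]
top home 0.82 404 z [-4.8 -0.4  4.3] (array([576.4, -79.7]), array([58.6, 58.2]), 85.6)
top dark 174 (array([585.8, -81.9]), array([53. , 35.6]), 85.0) -0.3783615818937226
top tape 643 (array([570.5, -77.1]), array([122.7, 122.7]), 85.9) -0.19520873833166563
scene cup 0.56 1059 z [51.5 55.4 58.5] (array([509.1, 175.8]), array([112.2,  57.8]), 82.5)
scene driver 0.8 537 z [ 9.4 23.6 28.2] (array([438.6, 398.1]), array([ 29.5, 175.8]), 26.4)
 handle 318 (array([730.8, 489.1]), array([629. ,  87.9]), 24.0) 25.194934043011187
 bright 114 [434.74212885 402.49046936]
scene home 0.63 221 z [-2.6  0.3  3.7] (array([578.9, -79.2]), array([56.6, 55.5]), 83.5)
scene dark 254 (array([577.4, -81.2]), array([62.1, 57.2]), 84.3) 0.2639661843290015
scene tape 428 (array([570.4, -77.1]), array([126.1, 123.2]), 85.6) 0.4056338014142942
```

```bash
S='from cell import env
s=env.state();print([float(round(x,4)) for x in [*s["joints"],*s["eef_pos"],*s["tcp_rot"]]])'
python3 -m inch '[[0,0,0,0,0,-5,-1],[0,0,0,0,0,-5,-1],[0,0,0,0,0,0,-1],[0,0,0,0,0,0,-1]]'; python3 -c "$S"
python3 -m inch '[[0,0,0,4,-4,0,-1],[0,0,0,4,-4,0,-1],[0,0,0,4,-4,0,-1],[0.15,0,0,0,0,0,-1],[0.15,0,0,0,0,0,-1],[0,0.15,0,0,0,0,-1],[0,0.15,0,0,0,0,-1],[0,0,0,0,0,0,-1],[0,0,0,0,0,0,-1]]'; python3 -c "$S"
```

```text
t: 2.3
eef_pos: [179.2, -598.4, 314.0]
tcp_rot: [-3.141, -0.0, 0.291]
ft_force: [0.1, -0.1, -0.4]
opening: 1.0
grip_force: 0.0
[-1.3856, 0.4132, 1.42, -0.0, 1.3091, -0.1056, 179.175, -598.4387, 314.0236, -3.141, -0.0001, 0.2908]
t: 3.42
eef_pos: [259.7, -449.3, 314.1]
tcp_rot: [-2.827, -0.284, 0.2]
ft_force: [-0.1, 0.4, 0.2]
opening: 0.995
grip_force: 0.0
[-1.3243, 0.364, 1.5604, 0.2845, 1.5324, -0.0549, 259.651, -449.2808, 314.058, -2.8275, -0.2838, 0.1997]
```

```bash
cat > kin.py <<'E'
from h import *
from scipy.optimize import least_squares
D=np.array([[-1.38562734,.490895953,1.55888188,-1.2e-5,1.09170495,-.105574408,179.204,-598.784,214.670,3.14148,0,.290749],
[-1.3856, 0.4132, 1.42, -0.0, 1.3091, -0.1056, 179.175, -598.4387, 314.0236, -3.141, -0.0001, 0.2908],
[-1.3243, 0.364, 1.5604, 0.2845, 1.5324, -0.0549, 259.651, -449.2808, 314.058, -2.8275, -0.2838, 0.1997]])
E_=lambda a,x:R.from_euler(a,x)
S4,S6,OFF=1,1,np.pi/2
def fk(q,g,s4=None,s6=None,off=None):
    s4=S4 if s4 is None else s4; s6=S6 if s6 is None else s6; off=OFF if off is None else off
    a1,d1,a2,d4,d6,b=g
    A=E_('z',q[0]); B=A*E_('y',q[1]); C=B*E_('y',q[2]); T=C*E_('z',s4*q[3])*E_('y',q[4])
    p=A.apply([a1,b,d1])+B.apply([0,0,a2])+C.apply([0,0,d4])+T.apply([0,0,d6])
    return p,T*E_('z',s6*q[5])*E_('z',off)
def fit():
    return least_squares(lambda g:np.concatenate([fk(d,g)[0]-d[6:9] for d in D]),[0,400,450,400,250,60])
if __name__=="__main__":
    for s4 in(1,-1):
      for s6 in(1,-1):
        for off in(np.pi/2,-np.pi/2):
          print(s4,s6,off,[round(((fk(d,np.ones(6),s4,s6,off)[1]).inv()*E_('xyz',d[9:])).magnitude(),3) for d in D])
    r=fit(); print(r.x.round(1),r.cost,np.linalg.svd(r.jac)[1])
E
python3 kin.py
```

```text
1 1 1.5707963267948966 [0.0, 0.0, 0.0]
1 1 -1.5707963267948966 [3.142, 3.142, 3.142]
1 -1 1.5707963267948966 [0.211, 0.211, 0.11]
1 -1 -1.5707963267948966 [2.93, 2.93, 3.032]
-1 1 1.5707963267948966 [0.0, 0.0, 0.569]
-1 1 -1.5707963267948966 [3.142, 3.142, 3.12]
-1 -1 1.5707963267948966 [0.211, 0.211, 0.575]
-1 -1 -1.5707963267948966 [2.93, 2.93, 3.058]
[ 13.  231.5 515.7 412.9 281.6  65. ] 8.275302546135151 [2.96713013 2.46505171 1.73594603 0.30355923 0.10830242 0.04767758]
```

```bash
cat >> kin.py <<'E'
LO=np.array([-3.1,-.84,.05,-1.13,.06,-2.69]);HI=np.array([3.1,2.19,2.79,4.28,2.93,2.69])
G=fit().x
def ik(p,Rt,q0=None,n=25):
    "best-margin solutions -> list of q"
    rng=np.random.default_rng(0); out=[]
    f=lambda q:np.r_[(fk(q,G)[0]-p)/300,(fk(q,G)[1].inv()*Rt).as_rotvec()]
    for k in range(n if q0 is None else 1):
        s=least_squares(f,rng.uniform(LO,HI) if q0 is None else np.clip(q0,LO+1e-3,HI-1e-3),bounds=(LO,HI),max_nfev=60)
        if s.cost<1e-6 and not any(np.allclose(s.x,o,atol=.05) for o in out): out.append(s.x)
    return sorted(out,key=lambda q:-np.minimum(q-LO,HI-q).min())
def tool(az,th,sg,up=0):
    "tool z leaning th from down towards azimuth az; tool y horizontal, sg=+-1"
    z=np.array([np.sin(th)*np.cos(az),np.sin(th)*np.sin(az),-np.cos(th)])
    y=sg*np.array([-np.sin(az),np.cos(az),0]); return R.from_matrix(np.c_[np.cross(y,z),y,z])
E
cat > plan.py <<'E'
from kin import *
mar=lambda q:np.minimum(q-LO,HI-q).min().round(2)
d2=np.deg2rad
azm=d2(82.7)
print("cup grasp")
for th in(30,45,60):
  for sg in(1,-1):
    T=tool(azm+np.pi,d2(th),sg); p=np.array([506,176,29])+T.apply([0,0,19])
    print(th,sg,[(q.round(2).tolist(),mar(q)) for q in ik(p,T)[:2]])
print("cup place")
for th in(60,45,30):
  for az in(-60,-30,0,30,60,90):
   for sg in(1,-1):
    T=tool(d2(az),d2(th),sg); p=np.array([574,-78,58])+T.apply([0,0,19])
    print(th,az,sg,[(q.round(2).tolist(),mar(q)) for q in ik(p,T,n=12)[:2]])
E
python3 plan.py
```

```text
cup grasp
30 1 [([0.42, 0.77, 1.78, -0.55, 0.96, 0.95], np.float64(0.58))]
30 -1 [([0.42, 0.77, 1.78, -0.55, 0.96, -2.19], np.float64(0.5))]
45 1 [([0.5, 0.88, 1.68, -0.66, 1.2, 1.07], np.float64(0.47))]
45 -1 [([0.5, 0.88, 1.68, -0.66, 1.2, -2.07], np.float64(0.47))]
60 1 [([0.55, 1.0, 1.58, -0.75, 1.43, 1.14], np.float64(0.38))]
60 -1 [([0.55, 1.0, 1.58, -0.75, 1.43, -2.0], np.float64(0.38))]
cup place
60 -60 1 []
60 -60 -1 []
60 -30 1 [([-0.08, 0.77, 2.37, 3.59, 1.04, 1.57], np.float64(0.42))]
60 -30 -1 [([-0.08, 0.77, 2.37, 3.59, 1.04, -1.57], np.float64(0.42))]
60 0 1 [([-0.41, 0.77, 2.43, 2.75, 1.1, 1.55], np.float64(0.36))]
60 0 -1 [([-0.41, 0.77, 2.43, 2.75, 1.1, -1.6], np.float64(0.36))]
60 30 1 [([-0.62, 0.78, 2.26, 1.93, 1.01, 1.69], np.float64(0.53))]
60 30 -1 [([-0.62, 0.78, 2.26, 1.93, 1.01, -1.46], np.float64(0.53))]
60 60 1 [([-0.66, 0.83, 1.97, 1.26, 1.12, 1.95], np.float64(0.74))]
60 60 -1 [([-0.66, 0.83, 1.97, 1.26, 1.12, -1.2], np.float64(0.82))]
60 90 1 [([-0.59, 0.93, 1.65, 0.82, 1.4, 2.04], np.float64(0.65))]
60 90 -1 [([-0.59, 0.93, 1.65, 0.82, 1.4, -1.11], np
[... 736 characters left out ...]
]
30 -60 -1 []
30 -30 1 [([-0.17, 0.57, 2.16, 4.24, 0.2, 0.79], np.float64(0.04))]
30 -30 -1 [([-0.17, 0.57, 2.16, 4.24, 0.2, -2.35], np.float64(0.04))]
30 0 1 [([-0.32, 0.56, 2.19, 2.19, 0.19, 2.24], np.float64(0.13))]
30 0 -1 [([-0.32, 0.56, 2.19, 2.19, 0.19, -0.9], np.float64(0.13))]
30 30 1 [([-0.44, 0.59, 2.11, 1.31, 0.44, 2.54], np.float64(0.15))]
30 30 -1 [([-0.44, 0.59, 2.11, 1.31, 0.44, -0.6], np.float64(0.38))]
30 60 1 [([-0.48, 0.66, 1.95, 0.87, 0.72, 2.47], np.float64(0.22))]
30 60 -1 [([-0.48, 0.66, 1.95, 0.87, 0.72, -0.68], np.float64(0.66))]
30 90 1 [([-0.46, 0.73, 1.76, 0.57, 0.98, 2.28], np.float64(0.41))]
30 90 -1 [([-0.46, 0.73, 1.76, 0.57, 0.98, -0.86], np.float64(0.92))]
```

```bash
cat > go.py <<'E'
from kin import *
def rows(p,T,nmax=5.5,tmax=.17,turnfirst=False):
    "print: shift in current axes then turn (or turn, then shift in target axes)"
    s=env.state(); C=E_('xyz',s["tcp_rot"]); dp=(p-s["eef_pos"])/10; rv=(C.inv()*T).as_rotvec()
    sh=(T if turnfirst else C).inv().apply(dp)
    n=max(1,int(np.ceil(np.linalg.norm(dp)/nmax))); m=max(1,int(np.ceil(np.linalg.norm(rv)/tmax)))
    print("pos",s["eef_pos"].round(1),"->",np.round(p,1)); print("shift",n,"x",(sh/n).round(3),"tot",sh.round(2)); print("turn",m,"x",(rv/m).round(4),"tot",rv.round(3))
d2=np.deg2rad
def cupgrasp(back=0,c=(506,176,29),th=45,az=82.7):
    T=tool(d2(az)+np.pi,d2(th),1); return np.array(c)+T.apply([0,0,19-back]),T
E
python3 - <<'E'
from go import *
for th in(15,30,45):
    T=tool(d2(115.8),d2(th),1)
    for sg in(1,-1):
        T=tool(d2(115.8),d2(th),sg); p=np.array([453,366,13])+T.apply([0,0,7]); print("dgrasp",th,sg,[q.round(2).tolist() for q in ik(p,T,n=12)[:2]])
for th in(45,60,75):
  for az in(0,30,60,-30):
    T=tool(d2(az),d2(th),-1); p=np.array([574,-78,155])+T.apply([0,0,7]); print("dplace",th,az,[q.round(2).tolist() for q in ik(p,T,n=12)[:2]])
T=tool(d2(45),d2(45),-1); print("cplace",[q.round(2).tolist() for q in ik(np.array([574,-78,58])+T.apply([0,0,19]),T,n=12)[:2]])
rows(*cupgrasp(130))
E
```

```text
dgrasp 15 1 []
dgrasp 15 -1 [[0.44, 0.7, 1.88, 0.46, 0.62, -0.39]]
dgrasp 30 1 [[0.33, 0.74, 1.89, 0.81, 0.76, 2.35]]
dgrasp 30 -1 [[0.33, 0.74, 1.89, 0.81, 0.76, -0.79]]
dgrasp 45 1 [[0.23, 0.83, 1.88, 1.0, 0.96, 2.1]]
dgrasp 45 -1 [[0.23, 0.83, 1.88, 1.0, 0.96, -1.04]]
dplace 45 0 [[-0.37, 0.35, 2.31, 2.36, 0.37, -1.09]]
dplace 45 30 [[-0.55, 0.42, 2.18, 1.44, 0.68, -0.76]]
dplace 45 60 [[-0.6, 0.54, 1.94, 0.98, 1.02, -0.76]]
dplace 45 -30 [[-0.11, 0.38, 2.26, 4.03, 0.37, -2.13]]
dplace 60 0 [[-0.42, 0.46, 2.44, 2.65, 0.83, -1.44]]
dplace 60 30 [[-0.65, 0.52, 2.27, 1.75, 0.94, -1.16]]
dplace 60 60 [[-0.68, 0.64, 1.96, 1.16, 1.2, -0.99]]
dplace 60 -30 [[-0.07, 0.48, 2.38, 3.7, 0.8, -1.74]]
dplace 75 0 [[-0.45, 0.66, 2.52, 2.69, 1.35, -1.59]]
dplace 75 30 [[-0.71, 0.67, 2.31, 1.86, 1.26, -1.42]]
dplace 75 60 [[-0.73, 0.76, 1.97, 1.28, 1.41, -1.16]]
dplace 75 -30 [[-0.03, 0.66, 2.45, 3.64, 1.28, -1.59]]
cplace [[-0.57, 0.69, 2.1, 1.41, 0.78, -1.06]]
pos [ 259.7 -449.3  314.1] -> [516.  253.9 107.5]
shift 15 x [ 2.115 -3.413  3.266] tot [ 31.73 -51.2   48.99]
turn 10 x [-0.0569 -0.1122 -0.1111] tot [-0.569 -1.122 -1.111]
```

```bash
python3 - <<'E'
from go import *
p,T=cupgrasp(130); rows(p+[0,0,100],T)
E
```

```text
pos [ 259.7 -449.3  314.1] -> [516.  253.9 207.5]
shift 14 x [ 2.466 -3.869  2.847] tot [ 34.53 -54.17  39.86]
turn 10 x [-0.0569 -0.1122 -0.1111] tot [-0.569 -1.122 -1.111]
```

```bash
python3 -m inch '[[0,0,0,2.466,-3.869,2.847,-1],[0,0,0,2.466,-3.869,2.847,-1],[0,0,0,2.466,-3.869,2.847,-1],[0,0,0,2.466,-3.869,2.847,-1],[0,0,0,2.466,-3.869,2.847,-1],[0,0,0,2.466,-3.869,2.847,-1],[0,0,0,2.466,-3.869,2.847,-1],[0,0,0,2.466,-3.869,2.847,-1],[0,0,0,2.466,-3.869,2.847,-1],[0,0,0,2.466,-3.869,2.847,-1],[0,0,0,2.466,-3.869,2.847,-1],[0,0,0,2.466,-3.869,2.847,-1],[0,0,0,2.466,-3.869,2.847,-1],[0,0,0,2.466,-3.869,2.847,-1]]' | head -3
python3 -m inch '[[-0.057,-0.112,-0.111,0,0,0,-1],[-0.057,-0.112,-0.111,0,0,0,-1],[-0.057,-0.112,-0.111,0,0,0,-1],[-0.057,-0.112,-0.111,0,0,0,-1],[-0.057,-0.112,-0.111,0,0,0,-1],[-0.057,-0.112,-0.111,0,0,0,-1],[-0.057,-0.112,-0.111,0,0,0,-1],[-0.057,-0.112,-0.111,0,0,0,-1],[-0.057,-0.112,-0.111,0,0,0,-1],[-0.057,-0.112,-0.111,0,0,0,-1],[0,0,0,0,0,0,-1],[0,0,0,0,0,0,-1]]' | head -3
python3 - <<'E'
from go import *
s=env.state(); print(s["joints"].round(3), fk(s["joints"],G)[0].round(1))
p,T=cupgrasp(130); rows(p,T)
p=env.read_camera("top"); save(p,"top1.png"); W=world(p); q=env.trace(p,"cup")
if q: P=W[q[0]["mask"]];P=P[P[:,2]>48]; P=P[P[:,2]<66]; print(rect(P))
E
```

```text
t: 5.18
eef_pos: [516.6, 256.6, 208.2]
tcp_rot: [-2.83, -0.287, 0.203]
t: 6.68
eef_pos: [516.6, 254.1, 208.6]
tcp_rot: [3.133, 0.783, 1.435]
[ 0.594  0.679  1.442 -0.56   1.595  0.882] [510.1 242.3 216.9]
pos [516.6 254.1 208.6] -> [516.  253.9 107.5]
shift 2 x [ 3.552 -0.064  3.596] tot [ 7.1  -0.13  7.19]
turn 1 x [ 0.0028 -0.0027 -0.0063] tot [ 0.003 -0.003 -0.006]
```

```bash
python3 -m inch '[[0,0,-0.006,3.55,-0.06,3.6,-1],[0,0,0,3.55,-0.07,3.6,-1],[0,0,0,0,0,4,-1],[0,0,0,0,0,4,-1],[0,0,0,0,0,3,-1],[0,0,0,0,0,2,-1],[0,0,0,0,0,0,-1],[0,0,0,0,0,0,-1]]'
python3 - <<'E'
from go import *
rows(*cupgrasp(0))
E
```

```text
t: 7.78
eef_pos: [504.8, 162.3, 16.1]
tcp_rot: [3.139, 0.784, 1.444]
ft_force: [0.1, -0.8, 0.0]
opening: 0.999
grip_force: 0.0
pos [504.8 162.3  16.1] -> [504.3 162.7  15.6]
shift 1 x [ 0.062 -0.053  0.014] tot [ 0.06 -0.05  0.01]
turn 1 x [ 0.003  -0.0017  0.0002] tot [ 0.003 -0.002  0.   ]
```

```bash
python3 - <<'E'
from go import *
p=env.read_camera("scene"); W=cv2.resize(p["img"][120:280,230:430],(800,640))[:600,:,::-1]; cv2.imwrite("pics/grasp.png",W)
E
```

```text
(no output)
```

View pics/grasp.png

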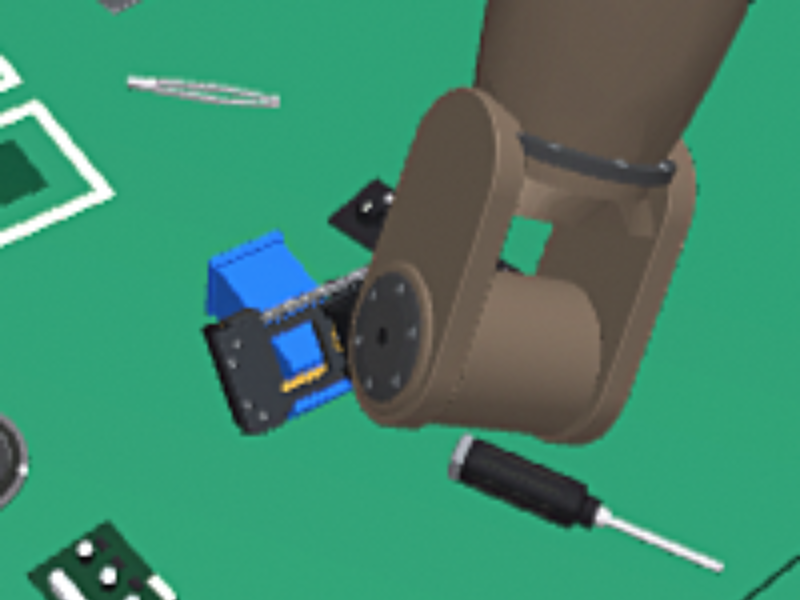

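The fingers straddle the cup's middle, with the foot end free at (245,270). Closing now.

```bash
python3 -m inch '[[0,0,0,0,0,0,1],[0,0,0,0,0,0,1],[0,0,0,0,0,0,1],[0,0,0,0,0,0,1],[0,0,0,0,0,0,1],[0,0,0,0,0,0,1]]'
python3 -m inch '[[0,0,0,-2,0,-2,1],[0,0,0,-3,0,-3,1],[0,0,0,-3,0,-3,1],[0,0,0,-3,0,-3,1],[0,0,0,-3,0,-3,1],[0,0,0,0,0,0,1]]'
python3 - <<'E'
from go import *
T=tool(d2(45),d2(45),-1)   # upright
p=np.array([574,-78,200])+T.apply([0,0,19])
C=E_('xyz',env.state()["tcp_rot"]); T1=tool(d2(82.7),d2(45),-1)
print((C.inv()*T1).as_rotvec())
rows(p,T)
E
```

```text
t: 8.57
eef_pos: [504.2, 161.9, 15.3]
tcp_rot: [3.141, 0.785, 1.446]
ft_force: [0.4, 0.0, -0.5]
opening: 0.546
grip_force: 30.3
t: 9.32
eef_pos: [504.6, 162.2, 215.7]
tcp_rot: [3.135, 0.782, 1.442]
ft_force: [-0.5, 0.1, -1.5]
opening: 0.543
grip_force: 30.3
[0.00482085 1.56746907 0.00346007]
pos [504.6 162.2 215.7] -> [583.5 -68.5 186.6]
shift 5 x [-2.692  2.135  3.509] tot [-13.46  10.67  17.54]
turn 10 x [0.0003 0.1504 0.0731] tot [0.003 1.504 0.731]
```

```bash
python3 -m inch '[[0,0,0,-2.69,2.13,3.51,1],[0,0,0,-2.69,2.13,3.51,1],[0,0,0,-2.69,2.13,3.51,1],[0,0,0,-2.69,2.13,3.51,1],[0,0,0,-2.69,2.13,3.51,1],[0,0.15,0.073,0,0,0,1],[0,0.15,0.073,0,0,0,1],[0,0.15,0.073,0,0,0,1],[0,0.15,0.073,0,0,0,1],[0,0.15,0.073,0,0,0,1],[0,0.15,0.073,0,0,0,1],[0,0.15,0.073,0,0,0,1],[0,0.15,0.073,0,0,0,1],[0,0.15,0.073,0,0,0,1],[0,0.15,0.073,0,0,0,1],[0,0,0,0,0,0,1],[0,0,0,0,0,0,1],[0,0,0,0,0,0,1]]'
python3 - <<'E'
from go import *
s=env.state(); print(s["joints"].round(2))
T=tool(d2(45),d2(45),-1)
rows(np.array([574,-78,160])+T.apply([0,0,19]),T,turnfirst=True)
for n in("top","scene"):
    p=env.read_camera(n); W=world(p); r=env.trace(p,"cup")
    if r:
        P=W[r[0]["mask"]]; print(n,r[0]["score"],len(P),rect(P),np.percentile(P[:,2],[1,5,50,95,99]).round(1))
    cv2.imwrite("pics/held_%s.png"%n,cv2.resize(p["img"][90:290,180:430] if n=="scene" else p["img"][100:300,200:450],(750,600))[:,:,::-1])
E
```

```text
t: 11.58
eef_pos: [582.8, -68.3, 184.4]
tcp_rot: [3.136, -0.776, 0.792]
ft_force: [-0.2, 0.1, -1.2]
opening: 0.546
grip_force: 30.4
[-0.56  0.46  1.99  1.12  0.86 -0.62]
pos [582.8 -68.3 184.4] -> [583.5 -68.5 146.6]
shift 1 x [-2.652  0.066  2.704] tot [-2.65  0.07  2.7 ]
turn 1 x [0.0006 0.0091 0.0047] tot [0.001 0.009 0.005]
top 0.59 619 (array([518.7, -20.7]), array([ 59.9, 207.7]), 45.4) [145.1 147.1 199.2 253.4 255.9]
scene 0.74 988 (array([791.7, 267.1]), array([880. ,  65.7]), 57.4) [145.  150.  220.1 252.9 254.6]
```

View pics/held_scene.png

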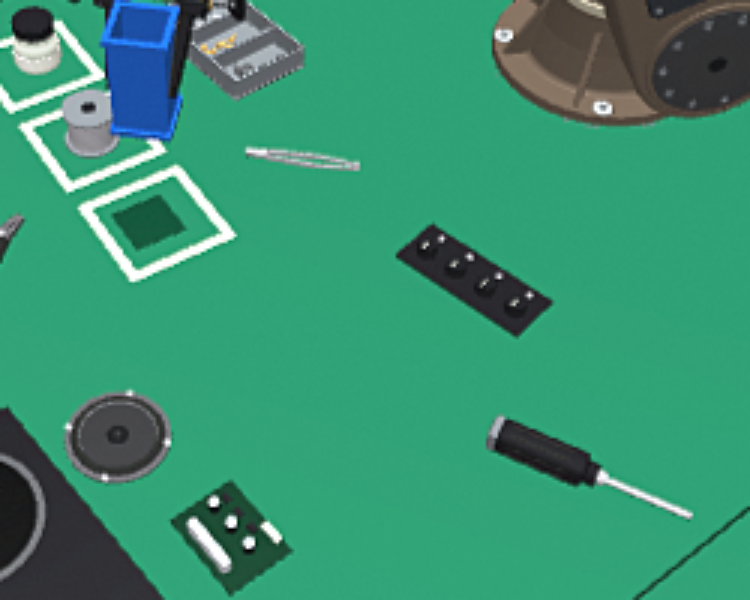

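The held cup is upright with its mouth up at (143,25), well above the squares. Next I check its position and lower it.

```bash
python3 - <<'E'
from go import *
for n in("top","scene"):
    p=env.read_camera(n); W=world(p); r=env.trace(p,"cup")
    P=W[r[0]["mask"]]; P=P[(P[:,2]>246)&(P[:,2]<262)]; print(n,len(P),rect(P),P[:,2].mean())
s=env.state(); T=E_('xyz',s["tcp_rot"]); print("grasp pt",(s["eef_pos"]-T.apply([0,0,19])).round(1))
print("down 10cm in tool",T.inv().apply([0,0,-10]).round(3))
E
```

```text
top 235 (array([571.3, -75.9]), array([57.8, 58.7]), 44.2) 251.2335311434288
scene 198 (array([572.7, -76.2]), array([61.7, 58.4]), 44.7) 251.02621213474123
grasp pt [573.1 -78.2 197.8]
down 10cm in tool [-7.018 -0.028  7.124]
```

```bash
python3 -m inch '[[0,0.009,0.005,0,0,0,1],[0,0,0,-2.4,0.06,2.4,1],[0,0,0,-2.4,0,2.4,1],[0,0,0,-2.4,0,2.4,1],[0,0,0,-1.5,0,1.5,1],[0,0,0,-0.8,0,0.8,1],[0,0,0,0,0,0,1],[0,0,0,0,0,0,1]]'
python3 -m inch '[[0,0,0,-0.2,0,0.2,1],[0,0,0,0,0,0,1],[0,0,0,0,0,0,1]]'
python3 - <<'E'
from go import *
for n in("top","scene"):
    p=env.read_camera(n); W=world(p); r=env.trace(p,"cup")
    P=W[r[0]["mask"]]; z=np.percentile(P[:,2],97); P=P[P[:,2]>z-8]; print(n,z,rect(P),np.median(P[:,2]))
E
```

```text
t: 12.98
eef_pos: [583.3, -69.2, 50.6]
tcp_rot: [3.141, -0.787, 0.783]
ft_force: [0.5, -0.1, -1.1]
opening: 0.546
grip_force: 30.4
t: 13.35
eef_pos: [583.1, -69.1, 47.2]
tcp_rot: [-3.141, -0.787, 0.782]
ft_force: [-0.4, 0.7, -2.0]
opening: 0.546
grip_force: 30.4
top 40.01535071358735 (array([631.4,  90.3]), array([345.3,  89.7]), 23.4) 34.96088354678841
scene 116.09619757866076 (array([791.4, 267. ]), array([880.7,  63.6]), 57.5) 114.01473816003534
```

Expected underside about 5 mm up; feel down in small steps.

```bash
python3 -m inch '[[0,0,0,-0.2,0,0.2,1],[0,0,0,0,0,0,1],[0,0,0,0,0,0,1]]'|sed -n '2p;4p'; python3 -m inch '[[0,0,0,-0.15,0,0.15,1],[0,0,0,0,0,0,1],[0,0,0,0,0,0,1]]'|sed -n '2p;4p'
```

```text
eef_pos: [583.0, -69.0, 44.1]
ft_force: [0.2, 0.4, -2.4]
eef_pos: [583.2, -69.1, 42.2]
ft_force: [-0.3, -0.2, 0.6]
```

```bash
python3 -m inch '[[0,0,0,-0.07,0,0.07,1],[0,0,0,0,0,0,1],[0,0,0,0,0,0,1]]'|sed -n '2p;4p'; python3 -m inch '[[0,0,0,0,0,0,-1],[0,0,0,0,0,0,-1],[0,0,0,0,0,0,-1],[0,0,0,0,0,0,-1],[0,0,0,0,0,0,-1],[0,0,0,0,0,0,-1],[0,0,0,0,0,-2,-1],[0,0,0,0,0,-4,-1],[0,0,0,0,0,-5,-1],[0,0,0,0,0,-5,-1],[0,0,0,0,0,-5,-1],[0,0,0,0,0,-5,-1],[0,0,0,0,0,0,-1],[0,0,0,0,0,0,-1]]'
python3 - <<'E'
from go import *
for n in("top","scene"):
    p=env.read_camera(n); W=world(p); r=env.trace(p,"cup")
    if r:
        P=W[r[0]["mask"]]; P=P[(P[:,2]>100)&(P[:,2]<125)]; print(n,r[0]["score"],len(P),rect(P),np.median(P[:,2]))
    r=env.trace(p,"driver")
    if r:
        A=W[r[0]["mask"]]; A=A[(A[:,2]>2)&(A[:,2]<35)]; m=np.median(A[:,:2],0); A=A[np.linalg.norm(A[:,:2]-m,axis=1)<160]
        H=A[A[:,2]>17]; c=A[:,:2].mean(0); u=np.array([np.cos(d2(115.8)),np.sin(d2(115.8))]); s=(A[:,:2]-c)@u
        print(n,"driver",rect(A),"ends",c+u*s.min(),c+u*s.max(),"high",rect(H))
save(p,"placed.png")
E
```

```text
eef_pos: [583.2, -69.0, 42.1]
ft_force: [-4.8, -1.6, 11.7]
t: 16.42
eef_pos: [452.6, -198.7, 224.3]
tcp_rot: [-3.14, -0.787, 0.781]
ft_force: [-0.6, -0.6, -0.6]
opening: 1.002
grip_force: 0.0
top 0.91 169 (array([571. , -76.9]), array([56.1, 57.9]), 44.2) 109.23752338379973
top driver (array([435.9, 396.3]), array([ 26.8, 172.9]), 25.7) ends [473.12384681 318.2714692 ] [397.87705543 473.92693331] high (array([436.8, 394.5]), array([ 26.8, 167.9]), 25.7)
scene 0.63 177 (array([572.9, -77.1]), array([61.8, 57.6]), 45.6) 108.87273080788009
scene driver (array([430.3, 394.2]), array([ 45.6, 176. ]), 26.1) ends [479.88227052 320.44426746] [403.28231048 478.89889539] high (array([439.3, 396.8]), array([ 27.3, 172.8]), 26.1)
```

View pics/placed.png

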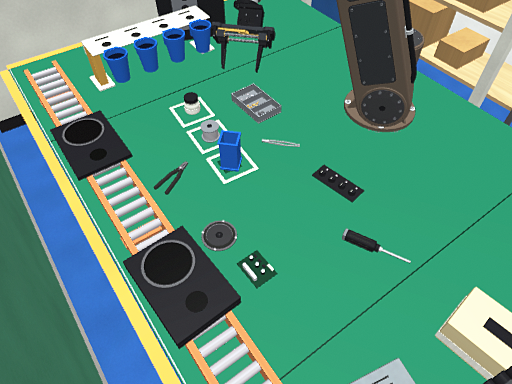

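The cup stands in its square at (230,150), and nothing else has moved. Now the screwdriver: check the wrist path by IK.

```bash
cat >> go.py <<'E'
AZ=115.8
def dgrasp(back=0,sg=-1,z=8):
    T=tool(d2(AZ),d2(30),sg); u=np.array([np.cos(d2(AZ)),np.sin(d2(AZ)),0])
    a=np.array([457,357,13])-10*u; tz=T.apply([0,0,1]); return a+tz*((13-z)/-tz[2]*-1 - back),T
def path(poses,q):
    for p,T in poses:
        s=ik(p,T,q0=q); 
        if not s: print("  FAIL",np.round(p)); return None
        print("  ",s[0].round(2),"step",abs(s[0]-q).max().round(2)); q=s[0]
    return q
E
python3 - <<'E'
from go import *
for sg in(-1,1):
    p,T=dgrasp(0,sg); print(sg,p); q=ik(p,T,n=12)[0]
    L=[(p+[0,0,h],T) for h in(0,150,300)]
    s=np.sign((T*E_('y',.1)).as_matrix()[:,2]@-np.r_[np.cos(d2(AZ)),np.sin(d2(AZ)),0]-T.as_matrix()[:,2]@-np.r_[np.cos(d2(AZ)),np.sin(d2(AZ)),0])
    L+=[(p+[0,0,300],T*E_('y',s*a)) for a in(.4,.8,1.2,np.pi/2)]
    Tf=L[-1][1]; p2=np.array([572,-77,330]); 
    L+=[(p+[0,0,300]+(p2-p-[0,0,300])*k,Tf) for k in(.33,.66,1)]
    L+=[(p2,E_('z',d2(a))*Tf) for a in(20,40,64,80,94)]
    L+=[(p2-[0,0,h],E_('z',d2(94))*Tf) for h in(80,160)]
    path(L,q)
p,T=dgrasp(120); rows(p+[0,0,150],T)
E
```

```text
-1 [462.60871496 345.39781586  18.        ]
   [ 0.28  0.72  1.89  0.77  0.79 -0.79] step 0.0
   [ 0.28  0.49  1.81  0.61  1.03 -0.54] step 0.25
   [ 0.28  0.33  1.63  0.53  1.32 -0.34] step 0.29
   [ 0.47  0.32  1.56  0.13  1.27 -0.02] step 0.4
   [ 0.66  0.37  1.51 -0.28  1.33  0.28] step 0.41
   [ 0.81  0.47  1.48 -0.63  1.49  0.51] step 0.35
   [ 0.91  0.6   1.48 -0.89  1.67  0.66] step 0.27
   [ 0.71  0.45  1.73 -1.    1.47  0.64] step 0.25
  FAIL [535.  67. 326.]
1 [462.60871496 345.39781586  18.        ]
   [0.28 0.72 1.89 0.77 0.79 2.35] step 0.0
   [0.28 0.49 1.81 0.61 1.03 2.6 ] step 0.25
  FAIL [463. 345. 318.]
pos [ 452.8 -198.4  224.1] -> [488.7 291.4 271.9]
shift 9 x [ 3.282 -3.574  2.552] tot [ 29.54 -32.17  22.97]
turn 8 x [ 0.0943 -0.0288 -0.1231] tot [ 0.755 -0.23  -0.985]
```

```bash
sed -i 's|return a+tz\*((13-z).*|return a+tz*((13-z)/-tz[2]-back),T|' go.py
python3 - <<'E'
from go import *
from scipy.spatial.transform import Slerp
p,T=dgrasp(0); print(p); q=ik(p,T,n=12)[0]
for az in(60,85):
    print("az",az)
    Tf=tool(d2(az),d2(60),1); sl=Slerp([0,1],R.concatenate([T,Tf])); rv=(T.inv()*Tf).as_rotvec(); print(rv,np.linalg.norm(rv))
    L=[(p+[0,0,h],T) for h in(0,150,300)]
    p2=np.array([572,-77,340]); p1=p+[0,0,300]
    L+=[(p1+(p2-p1)*k,T) for k in(.33,.66,1)]+[(p2,sl(k)) for k in np.linspace(.1,1,10)]
    L+=[(p2-[0,0,h],Tf) for h in(90,180)]
    path(L,q)
p,T=dgrasp(120); rows(p+[0,0,150],T)
E
```

```text
[460.09590703 350.59580871   8.        ]
az 60
[-0.59800259 -0.86503852 -2.23177604] 2.4671285014547397
   [ 0.29  0.74  1.89  0.79  0.77 -0.81] step 0.0
   [ 0.29  0.5   1.82  0.62  1.01 -0.55] step 0.26
   [ 0.29  0.34  1.64  0.54  1.29 -0.35] step 0.28
   [ 0.03  0.33  1.63  0.48  1.43 -0.55] step 0.26
   [-0.21  0.38  1.53  0.41  1.57 -0.73] step 0.24
   [-0.41  0.5   1.31  0.34  1.73 -0.87] step 0.22
   [-0.41  0.44  1.38  0.34  1.62 -1.1 ] step 0.23
   [-0.42  0.39  1.46  0.36  1.5  -1.34] step 0.24
   [-0.44  0.33  1.53  0.41  1.39 -1.6 ] step 0.26
   [-0.47  0.29  1.61  0.49  1.3  -1.88] step 0.28
   [-0.51  0.26  1.68  0.59  1.23 -2.19] step 0.31
   [-0.55  0.24  1.74  0.7   1.2  -2.51] step 0.32
  FAIL [572 -77 340]
az 85
[-0.7021295  -0.52837503 -2.62038296] 2.7637968172865737
   [ 0.29  0.74  1.89  0.79  0.77 -0.81] step 0.0
   [ 0.29  0.5   1.82  0.62  1.01 -0.55] step 0.26
   [ 0.29  0.34  1.64  0.54  1.29 -0.35] step 0.28
   [ 0.03  0.33  1.63  0.48  1.43 -0.55] step 0.26
   [-0.21  0.38  1.53  0.41  1.57 -0.73] step 0.24
   [-0.41  0.5   1.31  0.34  1.73 -0.87] step 0.22
   [-0.42  0.46  1.37  0.36  1.64 -1.15] step 0.28
   [-0.45  0.41  1.44  0.41  1.56 -1.44] step 0.29
   [-0.47  0.38  1.5   0.47  1.49 -1.74] step 0.3
   [-0.51  0.36  1.55  0.55  1.45 -2.06] step 0.31
   [-0.54  0.36  1.59  0.63  1.44 -2.38] step 0.32
  FAIL [572 -77 340]
pos [ 452.8 -198.4  224.1] -> [486.2 296.6 261.9]
shift 10 x [ 2.897 -3.271  2.381] tot [ 28.97 -32.71  23.81]
turn 8 x [ 0.0943 -0.0288 -0.1231] tot [ 0.755 -0.23  -0.985]
```

```bash
python3 - <<'E'
from go import *
from scipy.spatial.transform import Slerp
p,T=dgrasp(0); q=ik(p,T,n=12)[0]
for az in(60,75):
    Tf=tool(d2(az),d2(60),1); Ta=T*E_('z',3.2); sl=Slerp([0,1],R.concatenate([Ta,Tf])); rv=(Ta.inv()*Tf).as_rotvec(); print(az,rv,np.linalg.norm(rv))
    p2=np.array([572,-77,340]); p1=p+[0,0,300]
    L=[(p1,T)]+[(p1+(p2-p1)*k,T) for k in(.33,.66,1)]+[(p2,T*E_('z',a)) for a in(.4,.8,1.2,1.6,2,2.4,2.8,3.2)]+[(p2,sl(k)) for k in(.25,.5,.75,1)]
    L+=[(p2-[0,0,h],Tf) for h in(90,180)]
    path(L,q)
E
```

```text
60 [ 0.6794453  -0.49963949  0.64118645] 1.0594364494314472
   [ 0.29  0.34  1.64  0.54  1.29 -0.35] step 0.52
   [ 0.03  0.33  1.63  0.48  1.43 -0.55] step 0.26
   [-0.21  0.38  1.53  0.41  1.57 -0.73] step 0.24
   [-0.41  0.5   1.31  0.34  1.73 -0.87] step 0.22
   [-0.41  0.5   1.31  0.34  1.73 -0.47] step 0.4
   [-0.41  0.5   1.31  0.34  1.73 -0.07] step 0.4
   [-0.41  0.5   1.31  0.34  1.73  0.33] step 0.4
   [-0.41  0.5   1.31  0.34  1.73  0.73] step 0.4
   [-0.41  0.5   1.31  0.34  1.73  1.13] step 0.4
   [-0.41  0.5   1.31  0.34  1.73  1.53] step 0.4
   [-0.41  0.5   1.31  0.34  1.73  1.93] step 0.4
   [-0.41  0.5   1.31  0.34  1.73  2.33] step 0.4
   [-0.49  0.47  1.41  0.51  1.67  2.41] step 0.17
   [-0.57  0.44  1.53  0.68  1.59  2.48] step 0.17
   [-0.64  0.4   1.67  0.86  1.5   2.52] step 0.18
   [-0.69  0.35  1.82  1.05  1.4   2.54] step 0.19
   [-0.69  0.47  1.91  1.09  1.3   2.35] step 0.19
   [-0.69  0.62  1.97  1.15  1.22  2.16] step 0.19
75 [ 0.49310343 -0.5145159   0.45322427] 0.8445648810940545
   [ 0.29  0.34  1.64  0.54  1.29 -0.35] step 0.52
   [ 0.03  0.33  1.63  0.48  1.43 -0.55] step 0.26
   [-0.21  0.38  1.53  0.41  1.57 -0.73] step 0.24
   [-0.41  0.5   1.31  0.34  1.73 -0.87] step 0.22
   [-0.41  0.5   1.31  0.34  1.73 -0.47] step 0.4
   [-0.41  0.5   1.31  0.34  1.73 -0.07] step 0.4
   [-0.41  0.5   1.31  0.34  1.73  0.33] step 0.4
   [-0.41  0.5   1.31  0.34  1.73  0.73] step 0.4
   [-0.41  0.5   1.31  0.34  1.73  1.13] step 0.4
   [-0.41  0.5   1.31  0.34  1.73  1.53] step 0.4
   [-0.41  0.5   1.31  0.34  1.73  1.93] step 0.4
   [-0.41  0.5   1.31  0.34  1.73  2.33] step 0.4
   [-0.48  0.5   1.37  0.49  1.71  2.38] step 0.15
   [-0.54  0.49  1.45  0.63  1.68  2.43] step 0.15
   [-0.61  0.47  1.55  0.78  1.64  2.46] step 0.15
   [-0.66  0.46  1.66  0.93  1.6   2.48] step 0.15
   [-0.66  0.56  1.75  0.93  1.48  2.33] step 0.15
   [-0.66  0.69  1.79  0.95  1.38  2.18] step 0.15
```

```bash
python3 -m inch '[[0,0,0,2.897,-3.271,2.381,-1],[0,0,0,2.897,-3.271,2.381,-1],[0,0,0,2.897,-3.271,2.381,-1],[0,0,0,2.897,-3.271,2.381,-1],[0,0,0,2.897,-3.271,2.381,-1],[0,0,0,2.897,-3.271,2.381,-1],[0,0,0,2.897,-3.271,2.381,-1],[0,0,0,2.897,-3.271,2.381,-1],[0,0,0,2.897,-3.271,2.381,-1],[0,0,0,2.897,-3.271,2.381,-1],[0.0943,-0.0288,-0.1231,0,0,0,-1],[0.0943,-0.0288,-0.1231,0,0,0,-1],[0.0943,-0.0288,-0.1231,0,0,0,-1],[0.0943,-0.0288,-0.1231,0,0,0,-1],[0.0943,-0.0288,-0.1231,0,0,0,-1],[0.0943,-0.0288,-0.1231,0,0,0,-1],[0.0943,-0.0288,-0.1231,0,0,0,-1],[0.0943,-0.0288,-0.1231,0,0,0,-1],[0,0,0,0,0,0,-1],[0,0,0,0,0,0,-1]]'
python3 - <<'E'
from go import *
p,T=dgrasp(80); rows(p,T,turnfirst=True); print(env.state()["joints"].round(2))
for n in("top","scene"):
    c=env.read_camera(n); W=world(c); r=env.trace(c,"cup")
    if r: P=W[r[0]["mask"]]; P=P[(P[:,2]>100)&(P[:,2]<125)]; print(n,len(P),rect(P))
E
```

```text
t: 19.23
eef_pos: [486.0, 296.2, 261.6]
tcp_rot: [-3.141, -0.523, 2.017]
ft_force: [-0.6, -0.6, -0.0]
opening: 1.001
grip_force: 0.0
pos [486.  296.2 261.6] -> [477.5 314.6  77.3]
shift 4 x [-1.865  0.009  4.244] tot [-7.46  0.03 16.97]
turn 1 x [ 0.0016  0.0005 -0.0033] tot [ 0.002  0.001 -0.003]
[ 0.19  0.4   1.68  0.53  1.25 -0.48]
top 187 (array([571. , -76.9]), array([56.2, 57.5]), 44.1)
scene 189 (array([572.8, -77. ]), array([62.6, 59.2]), 44.1)
```

```bash
python3 -m inch '[[0,0,-0.003,-1.87,0.01,4.25,-1],[0,0,0,-1.87,0.01,4.25,-1],[0,0,0,-1.87,0,4.24,-1],[0,0,0,-1.86,0,4.23,-1],[0,0,0,0,0,4,-1],[0,0,0,0,0,2.5,-1],[0,0,0,0,0,1,-1],[0,0,0,0,0,0,-1],[0,0,0,0,0,0,-1]]'
python3 - <<'E'
from go import *
rows(*dgrasp(0))
p=env.read_camera("scene"); cv2.imwrite("pics/dg.png",cv2.resize(p["img"][180:300,290:450],(800,600))[:,:,::-1])
E
```

```text
t: 20.55
eef_pos: [462.7, 347.6, 13.6]
tcp_rot: [3.138, -0.522, 2.024]
ft_force: [-0.9, 0.2, 0.7]
opening: 1.002
grip_force: 0.0
pos [462.7 347.6  13.6] -> [460.1 350.6   8. ]
shift 1 x [ 0.051 -0.107  0.68 ] tot [ 0.05 -0.11  0.68]
turn 1 x [0.0025 0.0017 0.0026] tot [0.002 0.002 0.003]
```

View pics/dg.png

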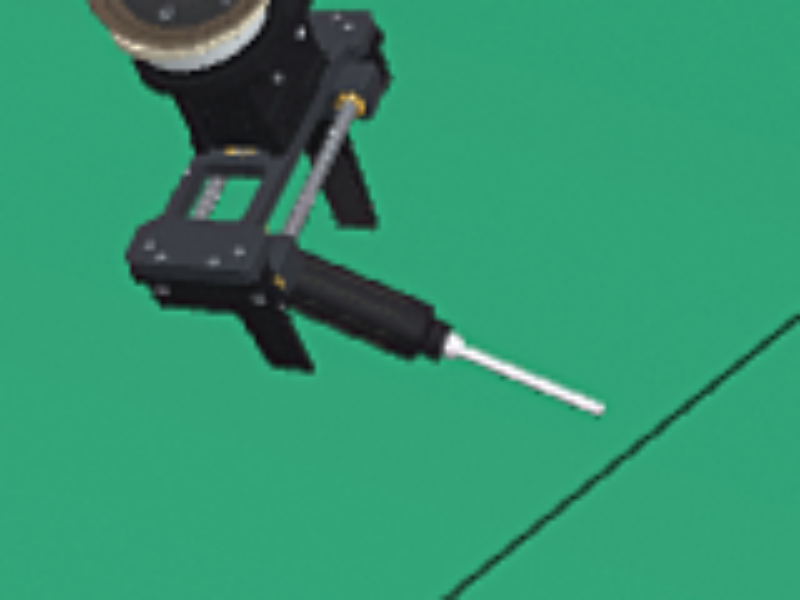

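The fingers straddle the handle, with tips at (310,370) and (375,225). The blade is free, with its tip at (603,408).

```bash
python3 -m inch '[[0,0,0,0.05,-0.1,0.65,-1],[0,0,0,0,0,0,-1],[0,0,0,0,0,0,1],[0,0,0,0,0,0,1],[0,0,0,0,0,0,1],[0,0,0,0,0,0,1],[0,0,0,0,0,0,1],[0,0,0,0,0,0,1],[0,0,0,0,0,0,1],[0,0,0,0,0,0,1]]'
python3 - <<'E'
from go import *
s=env.state(); T=E_('xyz',s["tcp_rot"]); print("20cm up in tool",T.inv().apply([0,0,20]).round(3))
p2=np.array([572,-77,340.]); d=p2-(s["eef_pos"]+[0,0,200]); d/=10; n=int(np.ceil(np.linalg.norm(d)/5.5)); print(n,(T.inv().apply(d)/n).round(3))
Tf=tool(d2(70),d2(60),1); Ta=T*E_('z',3.15); rv=(Ta.inv()*Tf).as_rotvec(); print(rv,np.linalg.norm(rv))
E
```

```text
t: 21.85
eef_pos: [459.5, 350.7, 7.3]
tcp_rot: [3.139, -0.522, 2.024]
ft_force: [0.8, 0.1, 0.5]
opening: 0.272
grip_force: 30.0
20cm up in tool [  9.976   0.038 -17.334]
9 [-3.442 -0.948 -3.684]
[ 0.56861549 -0.49780721  0.56631377] 0.9443764513214394
```

```bash
python3 -m inch '[[0,0,0,2.49,0,-4.33,1],[0,0,0,2.49,0,-4.33,1],[0,0,0,2.49,0,-4.33,1],[0,0,0,2.49,0,-4.33,1],[0,0,0,-3.44,-0.95,-3.68,1],[0,0,0,-3.44,-0.95,-3.68,1],[0,0,0,-3.44,-0.95,-3.68,1],[0,0,0,-3.44,-0.95,-3.68,1],[0,0,0,-3.44,-0.95,-3.68,1],[0,0,0,-3.44,-0.95,-3.68,1],[0,0,0,-3.44,-0.95,-3.68,1],[0,0,0,-3.44,-0.95,-3.68,1],[0,0,0,-3.44,-0.95,-3.68,1],[0,0,0,0,0,0,1]]'
python3 -m inch '[[0,0,0.175,0,0,0,1],[0,0,0.175,0,0,0,1],[0,0,0.175,0,0,0,1],[0,0,0.175,0,0,0,1],[0,0,0.175,0,0,0,1],[0,0,0.175,0,0,0,1],[0,0,0.175,0,0,0,1],[0,0,0.175,0,0,0,1],[0,0,0.175,0,0,0,1],[0,0,0.175,0,0,0,1],[0,0,0.175,0,0,0,1],[0,0,0.175,0,0,0,1],[0,0,0.175,0,0,0,1],[0,0,0.175,0,0,0,1],[0,0,0.175,0,0,0,1],[0,0,0.175,0,0,0,1],[0,0,0.175,0,0,0,1],[0,0,0.175,0,0,0,1]]'
python3 -m inch '[[0.0948,-0.083,0.0944,0,0,0,1],[0.0948,-0.083,0.0944,0,0,0,1],[0.0948,-0.083,0.0944,0,0,0,1],[0.0948,-0.083,0.0944,0,0,0,1],[0.0948,-0.083,0.0944,0,0,0,1],[0.0948,-0.083,0.0944,0,0,0,1],[0,0,0,0,0,0,1],[0,0,0,0,0,0,1]]'
python3 - <<'E'
from go import *
s=env.state(); print(s["joints"].round(2)); Tf=tool(d2(70),d2(60),1); rows(np.array([572,-77,340.]),Tf)
for n in("top","scene"):
    c=env.read_camera(n); W=world(c); r=env.trace(c,"driver")
    for q in r[:1]:
        P=W[q["mask"]]; P=P[(abs(P[:,0]-572)<120)&(abs(P[:,1]+77)<120)&(P[:,2]>120)]; print(n,q["score"],len(P),P.mean(0).round(1))
        o=np.argsort(P[:,2]); 
        for a in range(0,len(o),max(1,len(o)//6)): k=o[a:a+max(1,len(o)//6)]; print("   ",P[k].mean(0).round(1))
    cv2.imwrite("pics/dh_%s.png"%n,cv2.resize(c["img"][60:220,150:350],(750,600))[:,:,::-1])
E
```

```text
t: 23.6
eef_pos: [572.0, -79.9, 339.5]
tcp_rot: [3.139, -0.521, 2.021]
ft_force: [0.0, 0.6, -0.5]
opening: 0.271
grip_force: 30.0
t: 25.85
eef_pos: [571.0, -76.1, 339.2]
tcp_rot: [3.135, 0.523, -1.134]
ft_force: [1.0, -0.2, 0.0]
opening: 0.273
grip_force: 30.0
t: 26.85
eef_pos: [571.6, -76.7, 339.8]
tcp_rot: [-3.139, 1.045, -1.914]
ft_force: [-0.1, 0.5, -1.8]
opening: 0.271
grip_force: 30.0
[-0.66  0.43  1.7   0.97  1.53  2.51]
pos [571.6 -76.7 339.8] -> [572. -77. 340.]
shift 1 x [-0.006 -0.053 -0.023] tot [-0.01 -0.05 -0.02]
turn 1 x [ 0.0018 -0.0017  0.0027] tot [ 0.002 -0.002  0.003]
top 0.53 1 [566.1 -77.6 206.9]
    [566.1 -77.6 206.9]
scene 0.69 455 [574.  -72.9 328.8]
    [571.8 -76.7 256. ]
    [574.7 -71.1 305.3]
    [575.  -70.3 325.4]
    [574.4 -70.  344.9]
    [575.4 -72.2 362. ]
    [573.  -77.  375.8]
    [569.3 -71.6 379.2]
```

View pics/dh_scene.png

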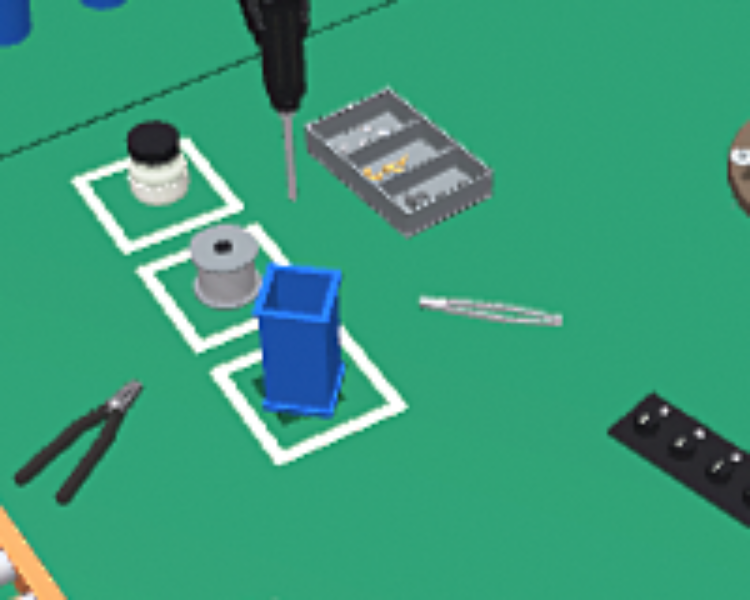

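The driver hangs blade down with its tip at (291,197) in the crop, above the standing cup whose mouth is at (300,290). Next I compute the tip height.

```bash
python3 - <<'E'
from go import *
s=env.state(); T=E_('xyz',s["tcp_rot"])
c=env.read_camera("scene"); m=env.trace(c,"driver")[0]["mask"]
v,u=np.nonzero(m); k=v>=v.max(); u0,v0=u[k].mean(),v.max()+.5; print(u0,v0)
o=np.array(c["position"]); d=tow(c,[(u0-c["cx"])/c["fx"],(v0-c["cy"])/c["fy"],1.])-o
t=((np.array([570,-80])-o[:2])@d[:2])/(d[:2]@d[:2]); print("tip",(o+t*d).round(1))
for n in("top","scene"):
    c=env.read_camera(n);W=world(c); r=env.trace(c,"cup"); 
    if r: P=W[r[0]["mask"]]; P=P[(P[:,2]>100)&(P[:,2]<125)]; print(n,rect(P),len(P))
print("shift xy",T.inv().apply([.2,.3,0]).round(3),"down10",T.inv().apply([0,0,-10]).round(3))
E
```

```text
226.5 91.5
tip [569.2 -79.6 268.8]
top (array([571. , -76.9]), array([56.3, 57.4]), 44.3) 152
scene (array([572.8, -77.4]), array([63.2, 58.3]), 43.3) 188
shift xy [-0.175 -0.086  0.303] down10 [8.657 0.01  5.006]
```

```bash
python3 - <<'E'
from go import *
c=env.read_camera("scene"); o=np.array(c["position"]); d=tow(c,[(227.3-c["cx"])/c["fx"],(112.7-c["cy"])/c["fy"],1.])-o
t=((np.array([570,-80])-o[:2])@d[:2])/(d[:2]@d[:2]); print("tip",(o+t*d).round(1))
E
python3 -m inch '[[0,0,0,-0.17,-0.09,0.3,1],[0,0,0,3.46,0,2,1],[0,0,0,3.46,0,2,1],[0,0,0,2.6,0,1.5,1],[0,0,0,1.73,0,1,1],[0,0,0,1.73,0,1,1],[0,0,0,0,0,0,1],[0,0,0,0,0,0,1]]'
```

```text
tip [570.8 -80.5 198.8]
t: 28.4
eef_pos: [573.7, -74.1, 190.3]
tcp_rot: [-3.14, 1.047, -1.918]
ft_force: [-0.1, -0.2, -0.9]
opening: 0.273
grip_force: 30.0
```

```bash
python3 -m inch '[[0,0,0,1.3,0,0.75,1],[0,0,0,0.87,0,0.5,1],[0,0,0,0.69,0,0.4,1],[0,0,0,0.26,0,0.15,1],[0,0,0,0,0,0,1],[0,0,0,0,0,0,1]]'
python3 - <<'E'
from go import *
for n in("top","scene"):
    c=env.read_camera(n);W=world(c); r=env.trace(c,"cup"); 
    if r: P=W[r[0]["mask"]]; P=P[(P[:,2]>100)&(P[:,2]<118)]; print(n,rect(P),len(P))
cv2.imwrite("pics/in.png",cv2.resize(c["img"][60:220,150:350],(750,600))[:,:,::-1])
E
```

```text
t: 29.15
eef_pos: [573.5, -74.0, 153.8]
tcp_rot: [-3.141, 1.047, -1.919]
ft_force: [0.0, 0.1, -0.6]
opening: 0.275
grip_force: 30.0
top (array([570.9, -76.8]), array([56.3, 57.1]), 44.2) 142
scene (array([574.5, -75.5]), array([59.6, 58.6]), 46.5) 137
```

View pics/in.png

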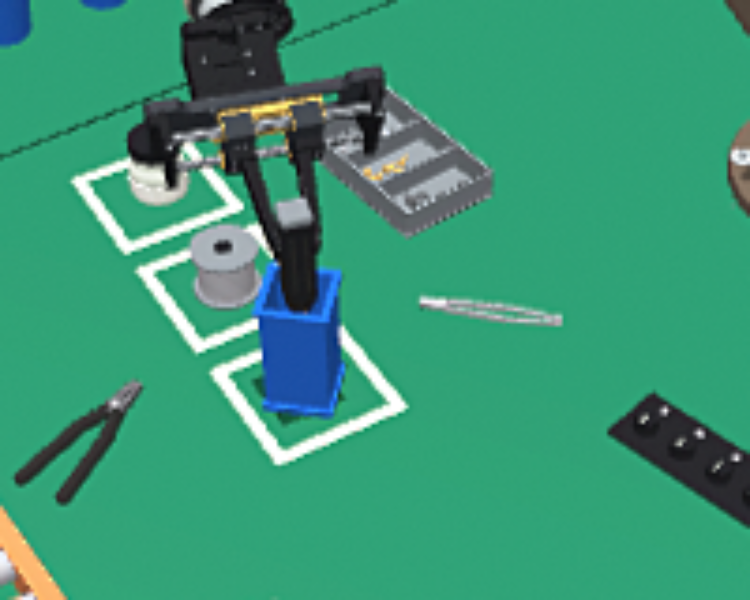

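The handle sits in the middle of the cup's mouth at (300,290). Releasing and backing off.

```bash
python3 -m inch '[[0,0,0,0.17,0,0.1,1],[0,0,0,0,0,0,1],[0,0,0,0,0,0,-1],[0,0,0,0,0,0,-1],[0,0,0,0,0,0,-1],[0,0,0,0,0,0,-1],[0,0,0,0,0,0,-1],[0,0,0,0,0,-2,-1],[0,0,0,0,0,-4,-1],[0,0,0,0,0,-4,-1],[0,0,0,-2,0,-3,-1],[0,0,0,-2,0,-3,-1],[0,0,0,0,0,0,-1],[0,0,0,0,0,0,-1],[0,0,0,0,0,0,-1],[0,0,0,0,0,0,-1]]'
python3 - <<'E'
from go import *
for n in("top","scene"):
    c=env.read_camera(n);W=world(c); r=env.trace(c,"cup"); 
    if r: P=W[r[0]["mask"]]; P=P[(P[:,2]>100)&(P[:,2]<118)]; print(n,rect(P),len(P))
    r=env.trace(c,"driver")
    if r: P=W[r[0]["mask"]]; print("driver",P[P[:,2]>165].mean(0),np.percentile(P[:,2],[2,50,98]))
cv2.imwrite("pics/end.png",cv2.resize(c["img"][60:220,150:350],(750,600))[:,:,::-1])
E
```

```text
t: 31.35
eef_pos: [532.8, -185.1, 265.7]
tcp_rot: [3.139, 1.048, -1.922]
ft_force: [0.2, -0.2, 0.4]
opening: 0.999
grip_force: 0.0
top (array([570.9, -76.9]), array([56.3, 57.3]), 44.1) 143
driver [593.08998371 -74.4537755  190.97282892] [ 60.71153044 176.85586384 188.64010408]
scene (array([573.6, -76.9]), array([61.7, 58.7]), 45.1) 153
driver [603.97906418 -64.86380874 185.86215917] [ 71.73255513 156.55381794 188.08138366]
```

View pics/end.png

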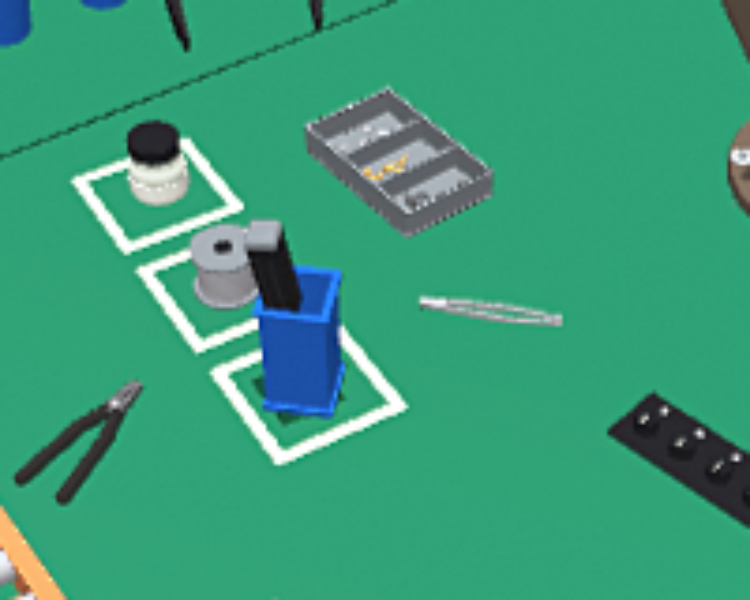

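The driver leans slightly in the standing cup, with its handle end at (263,235), and the gripper is clear.

```bash
python3 -m inch '[[0,0,0,0,0,0,-1],[0,0,0,0,0,0,-1],[0,0,0,0,0,0,-1],[0,0,0,0,0,0,-1]]' | head -1; python3 -c "
from cell import env
print(env.job_done())"
```

```text
t: 32.15
the job is handed in; nothing more can be done
None
```

The cup is standing upright in its taped square with the screwdriver in it, blade down and leaning slightly. I handed the job in at about 32 s; no verdict came back.

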